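Take the filter cassette out of the air pump and stand it to drain

ROBOT

A 6-joint arm with a two-finger parallel gripper is mounted at the origin on the work surface. World frame = base frame: x ahead of the robot, y to its left, z up, the work surface at z = 0. Lengths are in mm, angles in rad, forces in N, time in s.
With the tool pointing down it reaches from about 300 to 825 mm from the base axis. Payload 5.4 kg.
Tool frame: the origin (TCP) lies midway between the tips of the shut fingers; the grasp point (between the pads) lies 19 mm behind it; y points along the fingers, z is the direction in which the jaws open and shut, and the axes are right-handed (so a half turn about y gives the same grasp; the last joint's range is limited). The gripper opens to 92 mm and grips with 3 to 60 N. Pads are 20 mm wide; open, the fingers measure 128 mm over their backs; the gripper's body (75 mm by 189 mm) begins 69 mm behind the grasp point.
Start: joints at [0.942, 0.158, 1.597, -0, 1.386, -0.21], TCP at [233.84, 525.286, 214.601] pointing down, gripper open.
Joint ranges: [-2.91, 2.91], [-0.94, 2.29], [0.18, 2.7], [-1.29, 4.43], [0.17, 2.64], [-3, 3]. Speed limits (rad/s): [2.57, 2.57, 3.14, 3.14, 3.14, 3.14].

INTERFACE

Orientations are given as a 3x3 rotation matrix whose columns are the frame's x, y, z axes.
In Python, from rig import arm gives the robot as it stands.
- The arm moves only by the shell command python3 -m handwheel 'ROWS' [OPENING] [FORCE]. ROWS is JSON, a list that holds one entry, the list of rows, each a list of 4 numbers: the shift along the world's x, y, z in m, then the turn about the world's z in degrees. In form: [[[dx, dy, dz, roll], ...]]. A call has 1 to 20 rows; each row shifts and turns the commanded pose from where the row before left it; what a row does not reach is not made up. A row lasts 1/12 s, in which the tool goes at most 41.7 mm and 7.16 degrees, less where a joint would pass 70% of its speed; a pose out of reach is approached as far as the arm can. A call with a gripper value outside its range is refused whole. OPENING is the closure, from 0 (fully open) to 1 (shut), set as the call begins (- or left out, the last holds). The fingers move at their own pace and stop on an object; FORCE is the grip in N (left out, the last holds). Time passes only in rows, so rows that do not move let the fingers close. It gives the time, the measured TCP pose, the force and the opening at its end, in the units of the state.
- arm.sense(): the state, without advancing time (a new reading comes with each control period).
- arm.read_camera(name): name is "side" or "top"; returns a dict with "color" (400x640x3 uint8, red, green, blue), "intrinsics" (3x3 intrinsics, pixels), "world_from_camera" (4x4, takes a point from camera to world coordinates). Camera axes: x right, y up, looking along -z (the intrinsics and any distortion apply to the point x, -y, -z); pixel columns grow to the right and rows downward; lengths in mm; the calibration is good to about 2 mm. A picture is of the moment at which its call begins. There is no depth.
- arm.close_job(): hands the job in, once; it reports no verdict.
Trained networks look in a picture, given as the dict that the camera call returned (one of the last four; its "shot" number tells which), for a name from the list of things; names that differ only in an ending like _2 or _b are one class to them, and where a whole thing is asked for, a point or a joint stands for the part that bears it (a point fixed in the world has none). Each returns a list of dicts, best first, with "p" (0 to 1); they miss things now and then, are a little off and sometimes report something else, mostly with a low value. They report only what shows in the picture. A call takes as long as a camera call. They do not tell look-alikes from the thing itself.
- arm.masks_of(picture, thing): "pixels" (400x640 bool, what is visible of it) and "xy" ([column, row] in pixels, amid what is visible of it).
- arm.place_of(picture, thing): "xy" ([column, row] in pixels: a listed point, or the origin of a listed thing).
The state is a dict: "time": time; "joint_pos": joint angles; "joint_velocities": joint speeds; "effort": joint torques, N m; "position": TCP position; "ee_rot": TCP orientation; "contact_force": force on the tool from outside, world axes, zero at the start; "ft_torque": the same for the moment, N m; "gripper_width": opening from 0.0 (shut) to 1.0 (fully open).
Only numpy, scipy, OpenCV 4.12 (cv2) and the standard library are available. Lean on these libraries where they do the work, as an engineer would, in place of code of your own. Each camera call takes 0.05 s, during which the arm holds its last target. There are 200 camera calls.

TASK

Turn the swing tab on the air pump well aside and leave it so, lift out the filter cassette that it held, lay the cassette flat, rib up, on the brown paper and let go of it. Then take it again another way and stand it on end, tongue up and rib facing away from the bars, fully home in the empty front row of the draining stand, and let go. Leave the dishes, pot and bottle alone.

Things in the scene. Friction and masses are not known exactly. Their poses are not given: they have to be found in the camera images.
- pump: Air pump, 230 x 150 x 111 mm high, fixed to the bench. Origin: centre of its underside; x along its length, tab at the -x end. In its grey top, an open recess x -55.5 to 82, y -32 to 32 mm, floor at z 85; the rim at z 111 is flush with the cassette's top. In the recess's +x wall, under a lip, a slot z 85 to 97 mm, 52 mm wide, 18 mm deep, takes the tongue.
- tab (a joint): Angle of the swing tab about the pump's z (rad, counter-clockwise from above positive). Stiff (0.03 N m): stays where left; turns either way, stops at +-1.75. At 0 it points along the pump's +x over the cassette's plain end; clear of the cassette beyond about +-1.15. Starts within +-0.3.
- tab_pivot (a point): Screw on which the tab turns, at the tab's underside, 2 mm above the rim. Axes are the pump's. The tab: steel strip 16 mm wide, 4 mm thick, reaching 32 mm from here; on it an upright finger fin 8 mm thick, along the tab from 8 to 32 mm from the screw, its top 19 mm above this point.
- tab_fin (a point): Middle of the top edge of the tab's finger fin, 20 mm from the screw; its x runs along the tab.
- cassette: Loose filter block, 0.11 to 0.18 kg: white frame, grey pleats, 130 x 58 x 26 mm (x, y, z). Origin: centre of its underside; z to the rib side, x to the tongue. Tongue on the +x end: x 65 to 81, 40 wide, z 1 to 6 mm; the other end is plain. In the pump its axes are the pump's and its origin is near the pump's x 12, y 0, z 85 mm; 2.5 mm play at the plain end, 3 mm each side.
- tongue (a point): Tip of the tongue, centre of its lower edge (cassette x 81, z 1 mm). In the pump the last 11 mm lie under the lip: pulled straight up it catches there and wrenches the cassette askew in the grip. Raise its plain (tab) end about 14 degrees about this point, draw it out 15 mm or more along its length, then lift.
- rib (a point): Middle of the top edge of the cassette's pull rib: 10 mm thick (along the cassette's x), 36 mm wide (y), standing 18 mm proud of the cassette's top, at x -12 mm.
- foot (a point): Centre of the cassette's plain end face: cassette x -65, z 13 mm.
- stand: Steel draining stand, fixed, tray 180 x 130 mm. Origin: on the bench below the front row's bars, tray x -75 to 105 mm. Front row (to -x) is empty, the rear row holds glass plates. Each row leans 20 degrees, top towards +x: two round bars, 32 mm apart, tops 133 mm above the bench, and square to them a ledge, 35 mm from bars to a lip 10 mm high; side pins 20 mm high leave 71 mm.
- seat (a point): Where the centre of the cassette's plain end belongs: on the front ledge, mid-width, 13 mm in front of the bars, 28 mm above the bench. Axes are the stand's. Seated, the cassette's underside lies on the bars, its x runs up along them (20 degrees off vertical), its z (rib) points to the stand's -x and 20 degrees up.
- paper: Brown paper board fixed flat on the bench between pump and stand, 210 x 170 mm (x, y), 2 mm thick. Origin: centre of its underside.
- dishes: Stack of four round dishes, 94 mm across, 60 mm high; bystander. Origin: centre of its underside.
- pot: Square black plant pot, 70 mm wide, 75 mm high; bystander. Origin: centre of its underside.
- wash_bottle: White plastic bottle, 60 mm across, 160 mm high; bystander. Origin: centre of its underside.
Things that resemble listed ones, but are neither listed nor needed, are in the scene too. Leave any blue or pink look-alike of the stand alone.

How it is judged:
By the outcome, as a careful person would: the job done as asked, in the order asked, and still so for the second after the job is handed in, with the robot touching nothing.
It also fails if it takes over 58 s, if anything falls off the work surface, if the arm or the gripper's body presses on something with over 40 N, if the wrist force passes 120 N, or if a joint passes its speed limit or range.

## Working session

There is one attempt and no reset: what is moved stays moved. The work goes in short steps, Python scripts to look and compute and a shell command to move; the robot and the scene stay as the last step left them, time stands still between calls to the robot, and variables do not carry over. Pictures are saved under pics/ and viewed, about 8 in all and at most 12, crops included, and the job is handed in when it is done.

```bash
ls; mkdir -p pics; cat > h.py <<'E'
import numpy as np, cv2
from rig import arm
def ray(p,xy):
    K=np.array(p["intrinsics"]);T=np.array(p["world_from_camera"])
    d=np.linalg.inv(K)@[xy[0],xy[1],1.]
    return T[:3,3],T[:3,:3]@np.array([d[0],-d[1],-d[2]])
def atz(p,xy,z):
    o,d=ray(p,xy);return o+d*(z-o[2])/d[2]
def proj(p,X):
    K=np.array(p["intrinsics"]);T=np.array(p["world_from_camera"])
    c=T[:3,:3].T@(np.array(X,float)-T[:3,3]);q=K@[c[0],-c[1],-c[2]];return q[:2]/q[2]
def tri(ps,xys):
    A=np.zeros((3,3));b=np.zeros(3)
    for p,xy in zip(ps,xys):
        o,d=ray(p,xy);d=d/np.linalg.norm(d);M=np.eye(3)-np.outer(d,d);A+=M;b+=M@o
    X=np.linalg.solve(A,b)
    return X,[round(float(np.linalg.norm(proj(p,X)-xy)),1) for p,xy in zip(ps,xys)]
def save(p,n,crop=None,s=1):
    im=p["color"][:,:,::-1]
    if crop: im=im[crop[1]:crop[3],crop[0]:crop[2]]
    cv2.imwrite("pics/"+n,cv2.resize(im,None,fx=s,fy=s,interpolation=cv2.INTER_CUBIC))
E
python3 - <<'E'
from h import *
np.set_printoptions(precision=1,suppress=True)
S=arm.read_camera("side");T=arm.read_camera("top")
save(S,"s0.png");save(T,"t0.png")
print(S.keys(),S["world_from_camera"],T["world_from_camera"],S["intrinsics"])
for n in ["pump","tab_pivot","tab_fin","cassette","tongue","rib","foot","stand","seat","paper","dishes","pot","wash_bottle"]:
    for nm,p in(("S",S),("T",T)):
        r=arm.place_of(p,n)
        print(n,nm,[(np.round(x["xy"],1).tolist(),round(x["p"],2)) for x in r[:3]])
s=arm.sense();print(s["time"],s["position"],s["ee_rot"],s["gripper_width"])
E
```

```text
pics
dict_keys(['color', 'intrinsics', 'world_from_camera', 'shot']) [[   1.     0.1   -0.2  252.2]
 [  -0.3    0.5   -0.8 -857.6]
 [  -0.     0.9    0.5  752.3]
 [   0.     0.     0.     1. ]] [[   0.     1.    -0.   496.9]
 [  -1.     0.    -0.   154.4]
 [  -0.     0.     1.  1389.2]
 [   0.     0.     0.     1. ]] [[383.4   0.  326.7]
 [  0.  383.4 204.1]
 [  0.    0.    1. ]]
pump S [([384.9, 311.9], 0.83)]
pump T [([432.4, 181.3], 0.65)]
tab_pivot S [([362.9, 282.0], 0.97)]
tab_pivot T [([432.3, 196.9], 0.85)]
tab_fin S [([370.7, 275.6], 0.52), ([335.0, 262.5], 0.23)]
tab_fin T [([437.4, 190.7], 0.39)]
cassette S [([394.8, 287.4], 0.96)]
cassette T [([438.5, 172.5], 0.69)]
tongue S [([421.7, 285.1], 0.63)]
tongue T [([442.0, 153.4], 0.85)]
rib S []
rib T [([438.0, 176.7], 0.7)]
foot S [([365.8, 285.0], 0.82)]
foot T [([433.9, 190.6], 0.86), ([335.2, 129.9], 0.29)]
stand S [([265.4, 322.9], 0.81), ([324.7, 220.7], 0.71), ([255.1, 218.8], 0.65)]
stand T [([204.3, 245.6], 0.79), ([414.2, 261.2], 0.67), ([303.9, 185.8], 0.61)]
seat S [([321.8, 214.3], 0.82), ([258.1, 319.6], 0.76), ([250.0, 208.3], 0.73)]
seat T [([199.9, 247.8], 0.93), ([305.2, 188.1], 0.7), ([281.6, 256.0], 0.6)]
paper S [([335.9, 258.6], 0.78)]
paper T [([373.3, 195.3], 0.86)]
dishes S [([390.5, 227.7], 0.94)]
dishes T [([336.4, 128.5], 0.59)]
pot S [([442.5, 276.7], 0.78)]
pot T [([410.1, 127.7], 0.69)]
wash_bottle S [([294.2, 191.0], 0.9)]
wash_bottle T [([243.7, 196.6], 0.56)]
1.4 [233.8 525.3 214.6] [[ 0.9 -0.   0.4]
 [-0.4 -0.   0.9]
 [-0.  -1.  -0. ]] 1.0021843162461597
```

View pics/s0.png

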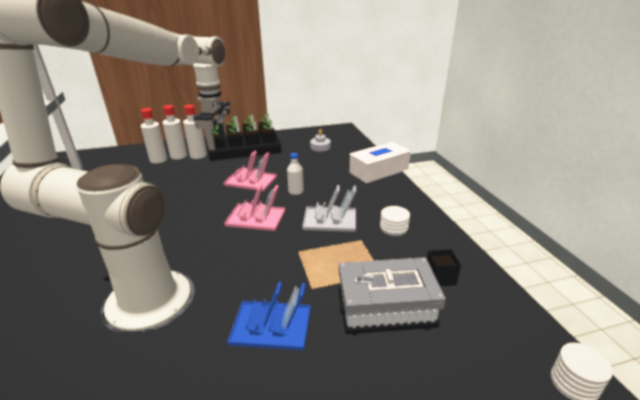

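View pics/t0.png

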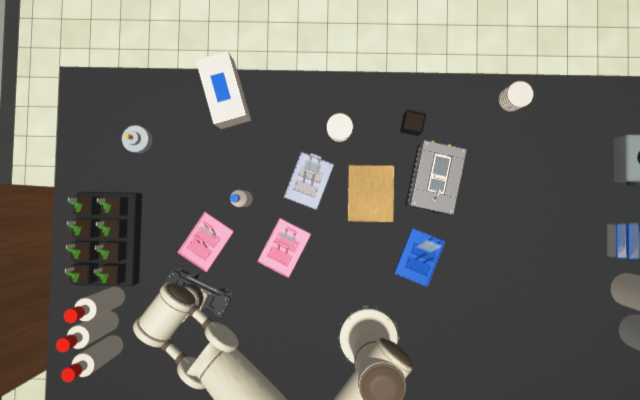

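```bash
python3 - <<'E'
from h import *
np.set_printoptions(precision=1,suppress=True)
S=arm.read_camera("side");T=arm.read_camera("top")
m={}
for n in ["tab_pivot","tab_fin","cassette","tongue","foot","paper","pump","dishes","pot","wash_bottle"]:
    a=arm.place_of(S,n);b=arm.place_of(T,n)
    if a and b: print(n,*tri([S,T],[a[0]["xy"],b[0]["xy"]]))
for n in["rib"]:
    b=arm.place_of(T,n); print(n,b and atz(T,b[0]["xy"],129))
for n in["stand","seat"]:
    for a in arm.place_of(S,n):
        for b in arm.place_of(T,n):
            X,e=tri([S,T],[a["xy"],b["xy"]])
            if max(e)<8: print(n,X,e,a["xy"],b["xy"])
E
```

```text
tab_pivot [ 523.9 -201.6  106. ] [1.4, 1.0]
tab_fin [ 494.4 -159.9  274. ] [19.1, 14.6]
cassette [ 608.1 -227.    83.2] [0.3, 0.2]
tongue [ 684.9 -235.1   87.3] [1.9, 1.3]
foot [ 536.1 -210.    90.4] [1.5, 1.1]
paper [527.3   4.    8.6] [1.3, 1.0]
pump [ 586.8 -232.3   18.9] [2.1, 1.4]
dishes [772.4 124.4  -6.9] [1.6, 1.5]
pot [ 796.8 -145.7   -0.5] [0.3, 0.3]
wash_bottle [506.7 470.5   3.8] [1.0, 1.1]
rib [ 590.1 -211.4  129. ]
stand [334.  625.4  -9.5] [0.1, 0.1] [248.7, 181.5] [204.5, 243.9]
stand [323.4 318.6 146.7] [1.9, 1.9] [248.7, 181.5] [280.1, 252.2]
stand [ 318.9  694.2 -219.9] [2.2, 2.3] [250.7, 215.3] [204.5, 243.9]
stand [310.6 336.5   2.3] [0.1, 0.1] [250.7, 215.3] [280.1, 252.2]
stand [306.7 -99.8 272.7] [7.7, 5.9] [250.7, 215.3] [414.0, 262.6]
stand [ 287.  -166.4   -6.5] [2.4, 1.6] [266.8, 323.2] [414.0, 262.6]
stand [577.  257.  -21.3] [0.3, 0.3] [327.9, 221.0] [303.3, 182.0]
seat [317.3 635.3  14.8] [0.9, 1.0] [242.9, 175.8] [199.7, 248.0]
seat [314.8 314.7 170.9] [4.4, 4.5] [242.9, 175.8] [280.6, 253.3]
seat [548.4 239.4  25.7] [2.3, 2.2] [318.9, 213.9] [307.6, 186.7]
seat [ 275.7 -174.7   24.2] [1.0, 0.7] [258.2, 318.1] [418.5, 264.8]
seat [ 259.   402.8 -577.9] [7.4, 6.4] [258.2, 318.1] [280.6, 253.3]
seat [ 311.   698.8 -177.7] [3.3, 3.6] [249.0, 207.5] [199.7, 248.0]
seat [ 304.7 -107.2  298.5] [7.8, 6.0] [249.0, 207.5] [418.5, 264.8]
seat [309.6 330.1  39.2] [0.4, 0.4] [249.0, 207.5] [280.6, 253.3]
```

```bash
python3 - <<'E'
from h import *
S=arm.read_camera("side");T=arm.read_camera("top")
f=lambda im,c,s:cv2.resize(im[c[1]:c[3],c[0]:c[2],::-1],(400,int(400*(c[3]-c[1])/(c[2]-c[0]))),interpolation=cv2.INTER_CUBIC)
a=f(T["color"],(400,135,475,220),1);b=f(S["color"],(340,255,445,310),1);c=f(T["color"],(280,145,340,215),1);d=f(S["color"],(297,180,362,235),1)
def st(*v):
    return np.vstack(v)
L=st(a,b);R=st(c,d);h=min(600,max(len(L),len(R)))
print(a.shape,b.shape,c.shape,d.shape)
z=np.zeros((max(len(L),len(R)),800,3),np.uint8);z[:len(L),:400]=L;z[:len(R),400:]=R
k=600/len(z);cv2.imwrite("pics/c1.png",cv2.resize(z,None,fx=k,fy=k));print(k)
E
```

```text
(453, 400, 3) (209, 400, 3) (466, 400, 3) (338, 400, 3)
0.746268656716418
```

View pics/c1.png

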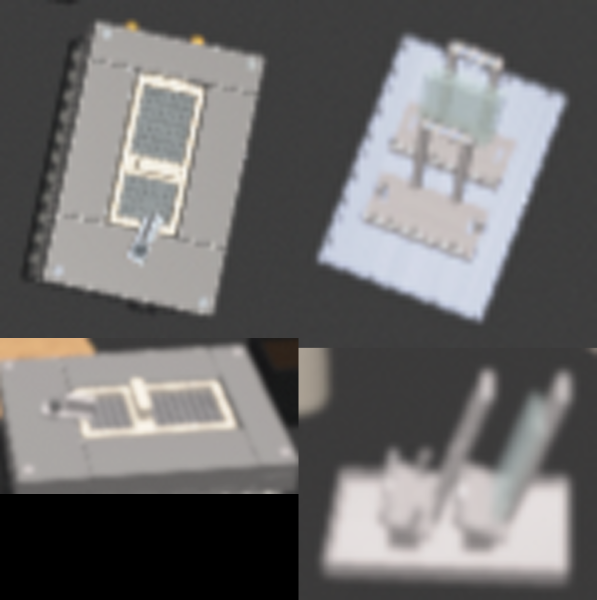

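```bash
python3 - <<'E'
from h import *
np.set_printoptions(precision=1,suppress=True)
T=arm.read_camera("top")
P=[atz(T,(400+x/3.98,135+y/3.98),111) for x,y in[(97,25),(265,58),(212,315),(42,280)]]
def rep(P,n):
    P=np.array(P);f=(P[0]+P[1]-P[2]-P[3])/2;print(n,P.mean(0),np.degrees(np.arctan2(f[1],f[0])),np.linalg.norm(f),np.linalg.norm(P[0]+P[3]-P[1]-P[2])/2)
    return P.mean(0),np.arctan2(f[1],f[0])
c,a=rep(P,"pump");u=np.array([np.cos(a),np.sin(a),0]);v=np.array([-u[1],u[0],0])
for z in(5,15):
  Q=[atz(T,(280+(x-298.5)/4.975,145+y/4.975),z) for x,y in[(405,35),(568,97),(483,322),(318,262)]]
  sc,sa=rep(Q,"stand");w=np.array([np.cos(sa),np.sin(sa),0]);print("origin",sc-15*w,"seat",sc-15*w+np.array([0,0,0]))
s=lambda x,y,z:atz(T,(400+x/3.98,135+y/3.98),z)
print("pivot blob",s(137,255,119),"tip",s(156,219,130))
print("rib ends",s(133,155,129),s(183,168,129))
k=s(207,80,111),s(140,75,111),s(110,220,111),s(178,235,111);print("cass corners",*k,np.mean(k,0))
print("rib px from cass",c+(0)*u)
for n in("rib","tab_fin","tab_pivot","seat"):
  b=arm.place_of(T,n)
  for r in b: print(n,r["p"],atz(T,r["xy"],{"rib":129,"tab_fin":132,"tab_pivot":113,"seat":28}[n]))
print(arm.sense()["joint_pos"])
E
```

```text
pump [ 593.3 -220.   111. ] -11.248240889185162 227.81620891218915 148.84876202464278
stand [579.  233.5   5. ] -19.60343200234532 182.59414852127102 132.22720403146155
origin [564.9 238.5   5. ] seat [564.9 238.5   5. ]
stand [578.4 232.9  15. ] -19.603432002345325 181.2750626436696 131.271976063396
origin [564.3 237.9  15. ] seat [564.3 237.9  15. ]
pivot blob [ 518.3 -203.8  119. ] tip [ 549.2 -216.5  130. ]
rib ends [ 603.7 -196.7  129. ] [ 593.4 -239.4  129. ]
cass corners [ 671.8 -265.1  111. ] [ 675. -207.  111.] [ 548.4 -182.4  111. ] [ 536.5 -241.3  111. ] [ 607.9 -223.9  111. ]
rib px from cass [ 593.3 -220.   111. ]
rib 0.79 [ 586.5 -216.8  129. ]
tab_fin 0.55 [ 533.1 -207.7  132. ]
seat 0.96 [317.2 625.5  28. ]
seat 0.85 [ 279.7 -172.6   28. ]
seat 0.77 [559.2 239.3  28. ]
seat 0.65 [297.9 332.1  28. ]
[ 0.9  0.2  1.6  0.   1.4 -0.2]
```

The top view shows the pump at about (438,177) px, yawed about -11.5°, and the tab about -14° relative to it. The paper is at (371,193). The grey stand, the right one, is at (309,180) with yaw about -19.6°. The two pink stands and the blue one are decoys.

```bash
python3 -m handwheel '[[[0.0152,-0.0368,-0.0027,-0.1],[0.0152,-0.0368,-0.0027,-0.1],[0.0152,-0.0368,-0.0027,-0.1],[0.0152,-0.0368,-0.0027,-0.1],[0.0152,-0.0368,-0.0027,-0.1],[0.0152,-0.0368,-0.0027,-0.1],[0.0152,-0.0368,-0.0027,-0.1],[0.0152,-0.0368,-0.0027,-0.1],[0.0152,-0.0368,-0.0027,-0.1],[0.0152,-0.0368,-0.0027,-0.1],[0.0152,-0.0368,-0.0027,-0.1],[0.0152,-0.0368,-0.0027,-0.1],[0.0152,-0.0368,-0.0027,-0.1],[0.0152,-0.0368,-0.0027,-0.1],[0.0152,-0.0368,-0.0027,-0.1],[0.0152,-0.0368,-0.0027,-0.1],[0.0152,-0.0368,-0.0027,-0.1],[0.0152,-0.0368,-0.0027,-0.1],[0.0152,-0.0368,-0.0027,-0.1],[0.0152,-0.0368,-0.0027,-0.1]]]' 0.45 10
python3 - <<'E'
from h import *
np.set_printoptions(precision=3,suppress=True)
S=arm.read_camera("side");s=arm.sense();print(s["time"],s["position"],s["ee_rot"][0],s["ee_rot"][1],s["joint_pos"])
T=arm.read_camera("top")
for n in("tab_fin","tab_pivot","rib"):
  for p in(S,T):
    print(n,[(x["p"],x["xy"],atz(p,x["xy"],{"rib":129,"tab_fin":132,"tab_pivot":113}[n])) for x in arm.place_of(p,n)[:2]])
save(S,"s2.png",(330,190,450,310),5)
E
```

```text
time: 5.12
position: [538.3, -212.8, 160.4]
ee_rot: [[0.899, 0.0, 0.439], [-0.439, -0.0, 0.899], [0.0, -1.0, 0.0]]
contact_force: [-0.3, -0.1, 0.2]
gripper_width: 0.55
5.1667 [ 539.656 -219.223  159.408] [0.897 0.001 0.442] [-0.442 -0.004  0.897] [-0.592  0.222  1.636 -0.003  1.28  -1.704]
tab_fin [(0.68, [366.7, 274.0], array([ 538.572, -210.362,  132.   ])), (0.6, [326.5, 218.4], array([513.366,  50.305, 132.   ]))]
tab_fin [(0.41, [436.6, 191.7], array([ 543.27 , -207.237,  132.   ]))]
tab_pivot [(0.63, [359.4, 281.0], array([ 521.241, -209.134,  113.   ]))]
tab_pivot [(0.89, [430.5, 198.2], array([ 521.169, -192.005,  113.   ])), (0.66, [304.9, 182.9], array([565.518, 241.836, 113.   ]))]
rib [(0.83, [388.9, 274.9], array([ 590.063, -225.174,  129.   ]))]
rib [(0.86, [437.9, 178.6], array([ 588.095, -212.05 ,  129.   ])), (0.49, [337.7, 130.1], array([748.144, 132.124, 129.   ]))]
```

View pics/s2.png

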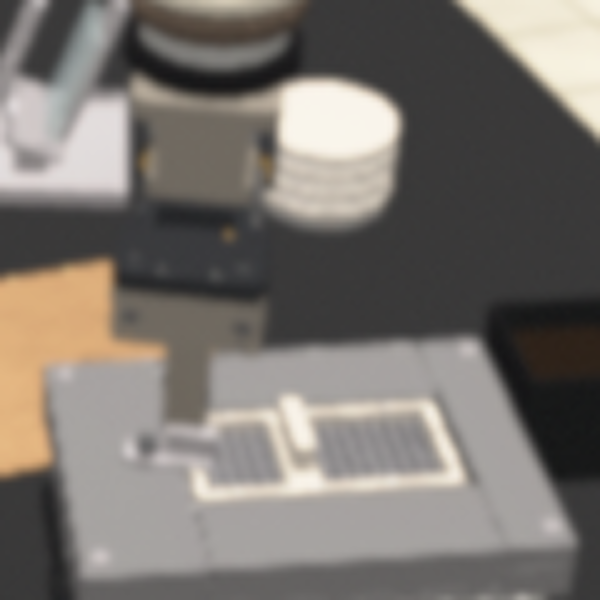

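```bash
python3 - <<'E'
from h import *
np.set_printoptions(precision=1,suppress=True)
S=arm.read_camera("side");s=arm.sense();print(s["time"],s["position"],s["joint_velocities"])
u=np.array([.44,.9,0])
for X in ([538,-212,160],[538,-212,160]-34*u,[538,-212,160]+34*u,[538,-212,132],[521,-204,113],[549,-216.5,132]):print((proj(S,X)-[330,190])*5)
print(atz(S,(330+148/5,190+440/5),119),atz(S,(330+218/5,190+437/5),132))
E
```

```text
5.5667 [ 537.8 -209.5  161. ] [-0.  0. -0. -0. -0. -0.]
[186.7 377.3]
[180.6 425.3]
[192.5 332.2]
[183.6 422.4]
[142.9 448.1]
[208.5 424.2]
[ 522.8 -205.4  119. ] [ 549.9 -226.2  132. ]
```

```bash
python3 -m handwheel '[[[0,-0.003,-0.013,0],[0,0,-0.013,0],[0,0,-0.013,0],[0,0,0,0]]]' 0.45 10
python3 -m handwheel '[[[0,0,0,0],[0,0,0,0],[0,0,0,0],[0,0,0,0],[0,0,0,0],[0,0,0,0]]]' 1 10
```

```text
time: 5.9
position: [535.3, -212.0, 117.0]
ee_rot: [[0.899, -0.006, 0.438], [-0.438, 0.004, 0.899], [-0.007, -1.0, 0.001]]
contact_force: [0.3, 0.1, -0.3]
gripper_width: 0.548
time: 6.4
position: [538.1, -213.9, 122.1]
ee_rot: [[0.899, 0.001, 0.438], [-0.438, -0.0, 0.899], [0.001, -1.0, -0.0]]
contact_force: [-0.4, 0.0, 0.6]
gripper_width: 0.136
```

```bash
python3 -m handwheel '[[[0,0,0,0],[0,0,0,0],[-0.0012,-0.0019,0,-7],[-0.0014,-0.0017,0,-7],[-0.0016,-0.0015,0,-7],[-0.0018,-0.0013,0,-7],[-0.002,-0.0011,0,-7],[-0.0021,-0.0009,0,-7],[-0.0022,-0.0006,0,-7],[-0.0022,-0.0003,0,-7],[-0.0022,-0.0001,0,-7],[-0.0022,0.0002,0,-7],[0,0,0,0],[0,0,0,0]]]' 1 10
python3 -m handwheel '[[[0,0,0,0],[0,0,0,0],[0,0,0.02,0],[0,0,0.03,0],[0,0,0,0],[0,0,0,0]]]' 0.4 10
python3 - <<'E'
from h import *
np.set_printoptions(precision=1,suppress=True)
S=arm.read_camera("side");T=arm.read_camera("top");print(arm.sense()["joint_pos"])
f=lambda im,c:cv2.resize(im[c[1]:c[3],c[0]:c[2],::-1],(400,400),interpolation=cv2.INTER_CUBIC)
cv2.imwrite("pics/c3.png",np.hstack([f(S["color"],(340,225,440,325)),f(T["color"],(400,140,480,220))]))
E
```

```text
time: 7.57
position: [519.1, -225.1, 122.0]
ee_rot: [[-0.105, 0.001, 0.994], [-0.994, -0.004, -0.105], [0.004, -1.0, 0.001]]
contact_force: [-0.3, -7.3, -2.2]
gripper_width: 0.085
time: 8.07
position: [520.2, -223.3, 173.6]
ee_rot: [[-0.104, 0.004, 0.995], [-0.995, -0.002, -0.104], [0.001, -1.0, 0.004]]
contact_force: [-1.1, -0.6, -0.2]
gripper_width: 0.498
[-0.6  0.2  1.7  0.   1.3 -0.5]
```

View pics/c3.png

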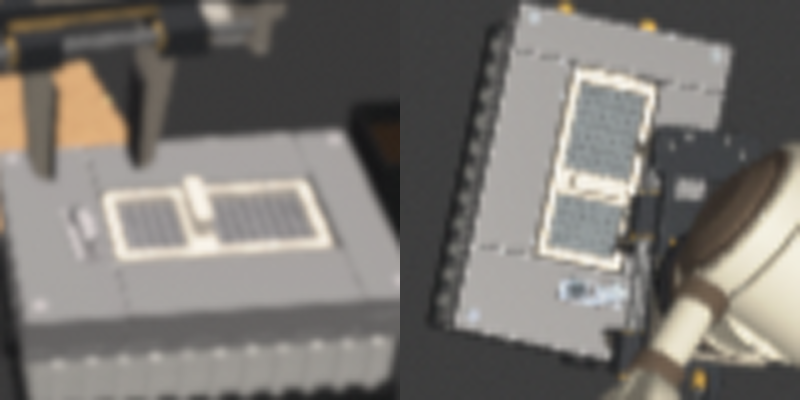

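```bash
python3 -m handwheel '[[[0.0062,0.0003,-0.001,7],[0.0062,0.0003,-0.001,7],[0.0062,0.0003,-0.001,7],[0.0062,0.0003,-0.001,7],[0.0062,0.0003,-0.001,7],[0.0062,0.0003,-0.001,7],[0.0062,0.0003,-0.001,7],[0.0062,0.0003,-0.001,7],[0.0062,0.0003,-0.001,7],[0.0062,0.0003,-0.001,7],[0.0062,0.0003,-0.001,7],[0.0062,0.0003,-0.001,7],[0,0,0,0.5],[0,0,0,0],[0,0,0,0]]]' 0.35 8
python3 - <<'E'
from h import *
S=arm.read_camera("side");save(S,"s4.png",(350,220,430,300),6)
print(arm.sense()["position"],(proj(S,[594.5,-219.5,129])-[350,220])*6)
E
```

```text
time: 9.42
position: [592.6, -219.0, 158.7]
ee_rot: [[0.979, -0.002, 0.202], [-0.202, 0.001, 0.979], [-0.002, -1.0, 0.001]]
contact_force: [-0.2, -1.3, 0.2]
gripper_width: 0.65
[ 592.75277707 -219.07983778  158.97146219] [237.7542628  318.20634834]
```

View pics/s4.png

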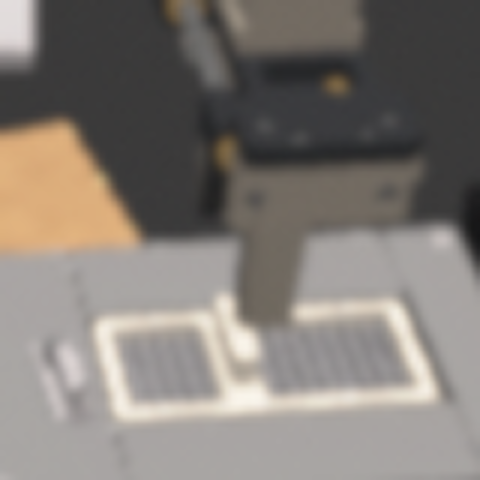

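```bash
python3 -m handwheel '[[[0,-0.0005,-0.015,0],[0,0,-0.015,0],[0,0,-0.01,0],[0,0,-0.0045,0],[0,0,0,0],[0,0,0,0]]]' 0.35 8
python3 -m handwheel '[[[0,0,0,0],[0,0,0,0],[0,0,0,0],[0,0,0,0],[0,0,0,0],[0,0,0,0]]]' 1 8
```

```text
time: 9.97
position: [593.4, -219.9, 115.3]
ee_rot: [[0.98, 0.0, 0.2], [-0.2, -0.0, 0.98], [0.0, -1.0, -0.0]]
contact_force: [-0.3, -0.0, -0.6]
gripper_width: 0.65
time: 10.47
position: [593.6, -220.1, 115.7]
ee_rot: [[0.98, 0.001, 0.199], [-0.199, -0.001, 0.98], [0.001, -1.0, -0.001]]
contact_force: [0.3, -0.0, 2.6]
gripper_width: 0.389
```

```bash
python3 -m handwheel '[[[0.0012,-0.0002,0.0028,0],[0.0012,-0.0002,0.0028,0],[0.0013,-0.0003,0.0027,0],[0.0013,-0.0003,0.0027,0],[0.0015,-0.0003,0.0026,0],[0.0015,-0.0003,0.0026,0],[0.0017,-0.0003,0.0026,0],[0.0017,-0.0003,0.0026,0],[0.001,-0.0002,0.0014,0],[0.001,-0.0002,0.0014,0],[0,0,0,0],[0,0,0,0]]]' 1 8
python3 - <<'E'
from h import *
S=arm.read_camera("side");save(S,"s5.png",(350,220,430,300),6)
E
```

```text
time: 11.47
position: [605.7, -222.4, 139.4]
ee_rot: [[0.98, -0.003, 0.199], [-0.199, 0.0, 0.98], [-0.003, -1.0, -0.0]]
contact_force: [-6.1, -0.2, 1.1]
gripper_width: 0.387
```

View pics/s5.png

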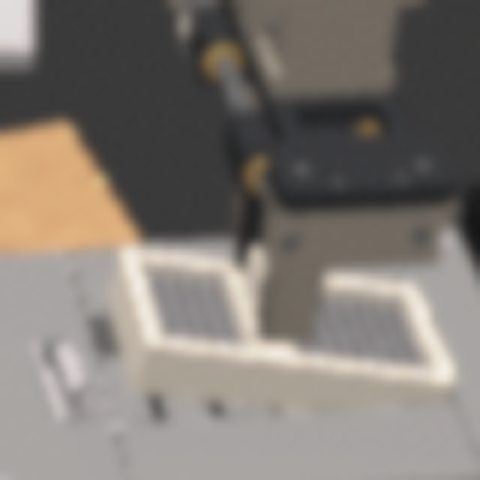

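```bash
python3 -m handwheel '[[[-0.0025,0.0005,0.0007,0],[-0.0025,0.0005,0.0007,0],[-0.0025,0.0005,0.0007,0],[-0.0025,0.0005,0.0007,0],[-0.0025,0.0005,0.0015,0],[-0.0025,0.0005,0.0015,0],[-0.0025,0.0005,0.0015,0],[-0.0025,0.0005,0.0015,0],[0,0,0.005,0],[0,0,0.005,0],[0,0,0.01,0],[0,0,0.01,0],[0,0,0.01,0],[0,0,0.01,0],[0,0,0,0],[0,0,0,0]]]' 1 8
python3 - <<'E'
from h import *
S=arm.read_camera("side");save(S,"s6.png",(330,190,450,310),5)
E
```

```text
time: 12.85
position: [587.3, -218.8, 199.3]
ee_rot: [[0.98, 0.002, 0.199], [-0.199, -0.001, 0.98], [0.002, -1.0, -0.001]]
contact_force: [-0.4, 0.1, -2.2]
gripper_width: 0.39
```

View pics/s6.png

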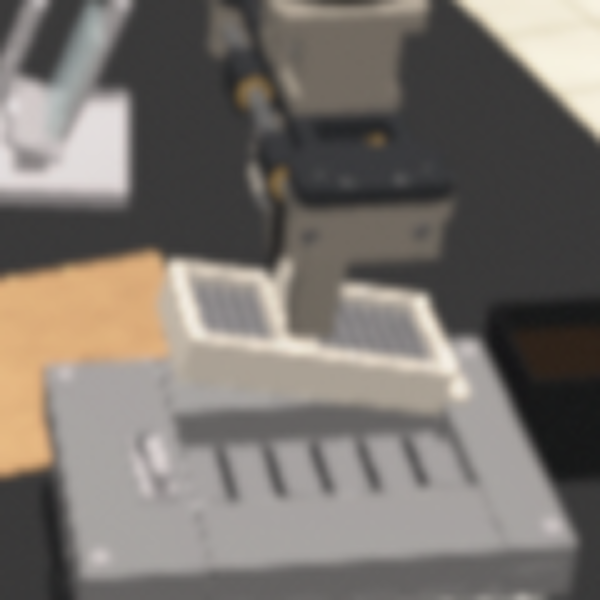

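```bash
python3 -m handwheel '[[[-0.004,0.014,0.003,-1],[-0.009,0.028,0,-1],[-0.009,0.028,0,-1],[-0.0095,0.029,0,-1],[-0.0095,0.029,0,-1],[-0.0095,0.029,0,-1],[-0.0095,0.029,0,-1],[-0.009,0.028,0,-1],[-0.004,0.013,0,0],[0,0,-0.02,0],[0,0,-0.035,0],[0,0,-0.035,0],[0,0,-0.03,0],[0,0,-0.015,0],[0,0,0,0],[0,0,0,0]]]' 1 8
python3 -m handwheel '[[[0,0,-0.004,0],[0,0,-0.004,0],[0,0,-0.004,0],[0,0,-0.004,0],[0,0,-0.004,0],[0,0,-0.004,0],[0,0,-0.004,0],[0,0,-0.002,0],[0,0,0,0],[0,0,0,0]]]' 1 8
```

```text
time: 14.23
position: [513.1, 8.4, 65.3]
ee_rot: [[0.943, -0.002, 0.334], [-0.334, 0.0, 0.943], [-0.002, -1.0, -0.0]]
contact_force: [0.4, 0.1, -0.8]
gripper_width: 0.391
time: 15.07
position: [513.7, 8.6, 36.0]
ee_rot: [[0.943, -0.0, 0.334], [-0.334, 0.0, 0.943], [-0.0, -1.0, -0.0]]
contact_force: [0.2, -0.3, -0.5]
gripper_width: 0.389
```

```bash
python3 -m handwheel '[[[0,0,-0.001,0],[0,0,-0.001,0],[0,0,-0.001,0],[0,0,-0.001,0],[0,0,0,0],[0,0,0,0]]]' 1 8
python3 - <<'E'
from h import *
S=arm.read_camera("side");save(S,"s7.png",(290,190,400,290),5);print(arm.sense()["contact_force"])
E
```

```text
time: 15.57
position: [514.0, 8.5, 32.9]
ee_rot: [[0.943, 0.0, 0.334], [-0.334, -0.0, 0.943], [0.0, -1.0, -0.0]]
contact_force: [-2.4, 0.8, 5.5]
gripper_width: 0.391
[-2.55053242  0.9917211   5.37073835]
```

View pics/s7.png

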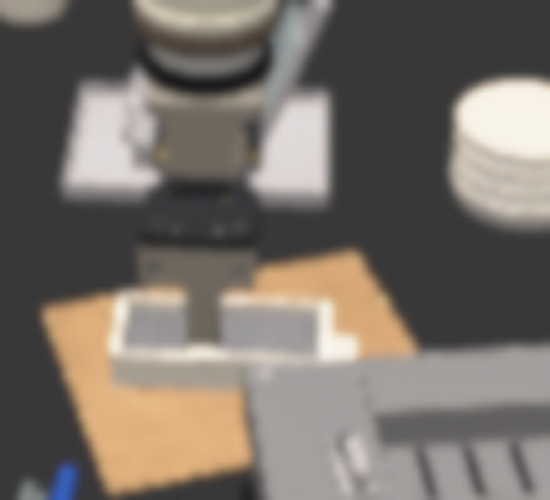

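```bash
python3 -m handwheel '[[[0,0,0,0],[0,0,0,0],[0,0,0,0],[0,0,0.01,0],[0,0,0.02,0],[0,0,0.02,0],[0,0,0.01,0],[0,0,0,0],[0,0,0,0]]]' 0.3 8
python3 - <<'E'
from h import *
np.set_printoptions(precision=1,suppress=True)
S=arm.read_camera("side");T=arm.read_camera("top")
a=arm.sense()["position"];print(a)
for n,z in(("rib",46),("tongue",3),("foot",15),("cassette",2)):
  for p in(S,T): print(n,[(round(x["p"],2),atz(p,x["xy"],z)) for x in arm.place_of(p,n)[:2]])
E
```

```text
time: 16.37
position: [514.2, 8.5, 92.5]
ee_rot: [[0.943, 0.001, 0.334], [-0.334, -0.0, 0.943], [0.001, -1.0, 0.0]]
contact_force: [0.0, 0.5, -0.8]
gripper_width: 0.698
[512.9   8.7  91. ]
rib [(0.63, array([513.5, -11.1,  46. ]))]
rib [(0.4, array([516.8,  17.8,  46. ]))]
tongue []
tongue []
foot [(0.68, array([458.1,  22.6,  15. ]))]
foot [(0.51, array([476.8,  33.6,  15. ]))]
cassette [(0.78, array([521.5,  -1. ,   2. ]))]
cassette []
```

```bash
python3 -m handwheel '[[[0.02,-0.007,0,0],[0.02,-0.007,0,0],[0.0204,-0.0074,0,0],[0,0,-0.03,0],[0,0,-0.03,0],[0,0,-0.015,0],[0,0,-0.005,0],[0,0,0,0],[0,0,0,0]]]' 0.05 6
python3 -m handwheel '[[[0,0,-0.0035,0],[0,0,-0.0025,0],[0,0,0,0]]]' 0.05 6
python3 -m handwheel '[[[0,0,0,0],[0,0,0,0],[0,0,0,0],[0,0,0,0]]]' 1 4
```

```text
time: 17.62
position: [574.8, -13.0, 12.9]
ee_rot: [[0.943, 0.001, 0.334], [-0.334, -0.0, 0.943], [0.001, -1.0, 0.0]]
contact_force: [-0.4, -0.1, 0.4]
gripper_width: 0.95
time: 17.87
position: [574.5, -12.9, 6.6]
ee_rot: [[0.943, 0.001, 0.334], [-0.334, -0.0, 0.943], [0.001, -1.0, 0.0]]
contact_force: [0.8, -0.2, -0.2]
gripper_width: 0.948
time: 18.2
position: [574.3, -12.8, 6.3]
ee_rot: [[0.943, 0.0, 0.334], [-0.334, -0.0, 0.943], [0.0, -1.0, 0.0]]
contact_force: [0.8, -0.6, 0.5]
gripper_width: 0.685
```

```bash
python3 -m handwheel '[[[0,0,0,0],[0,0,0,0],[0,0,0,0],[-0.002,0.0007,0.01,0],[-0.002,0.0007,0.01,0],[-0.0036,0.0013,0.0095,0],[-0.0036,0.0013,0.0095,0],[-0.0051,0.0018,0.0087,0],[-0.0051,0.0018,0.0087,0],[-0.0065,0.0023,0.0077,0],[-0.0065,0.0023,0.0077,0],[0,0,0,0],[0,0,0,0]]]' 1 4
python3 - <<'E'
from h import *
S=arm.read_camera("side");save(S,"s8.png",(290,170,400,280),5)
E
```

```text
time: 19.28
position: [540.4, -0.6, 79.1]
ee_rot: [[0.943, 0.003, 0.334], [-0.334, -0.0, 0.943], [0.003, -1.0, 0.0]]
contact_force: [0.5, 0.6, 0.5]
gripper_width: 0.629
```

View pics/s8.png

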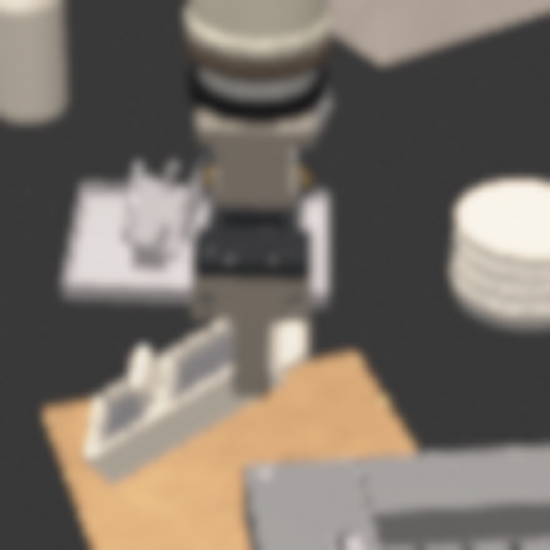

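```bash
python3 -m handwheel '[[[-0.0075,0.0027,0.0063,0],[-0.0075,0.0027,0.0063,0],[-0.0085,0.003,0.0049,0],[-0.0085,0.003,0.0049,0],[-0.0092,0.0033,0.0032,0],[-0.0092,0.0033,0.0032,0],[0,0,0,0],[0,0,0,0]]]' 1 4
python3 -m handwheel '[[[0,0,0,0],[0,0,0,0]]]' 1 25
python3 -m handwheel '[[[0,0,0.02,0],[0,0,0.04,0],[0,0,0.04,0],[0,0,0.02,0],[0,0,0,0],[0,0,0,0]]]' 1 25
python3 - <<'E'
from h import *
np.set_printoptions(precision=1,suppress=True)
S=arm.read_camera("side");T=arm.read_camera("top");s=arm.sense();print(s["position"])
u=np.array([.943,-.334,0])
# plane through TCP containing u and z: intersect rays
n=np.array([.334,.943,0])
for k in("foot","tongue","rib","cassette"):
  for p,nm in((S,"S"),(T,"T")):
    for x in arm.place_of(p,k)[:1]:
      o,d=ray(p,x["xy"]);X=o+d*(n@(s["position"]-o))/(n@d);print(k,nm,round(x["p"],2),"along,up rel TCP",u@(X-s["position"]),X[2]-s["position"][2])
m=arm.masks_of(S,"cassette")[0];print(m["p"],m["xy"],m["pixels"].sum())
np.save("m.npy",m["pixels"]);r=np.argwhere(m["pixels"]);print(r.min(0),r.max(0))
save(S,"s9.png",(270,130,390,250),5)
E
```

```text
time: 20.0
position: [489.7, 17.1, 106.9]
ee_rot: [[0.943, 0.001, 0.334], [-0.334, -0.0, 0.943], [0.001, -1.0, -0.0]]
contact_force: [0.3, -0.7, 0.5]
gripper_width: 0.633
time: 20.17
position: [489.9, 17.1, 106.8]
ee_rot: [[0.943, 0.0, 0.334], [-0.334, -0.0, 0.943], [0.0, -1.0, -0.0]]
contact_force: [-0.5, -0.9, 3.4]
gripper_width: 0.628
time: 20.67
position: [489.8, 17.3, 226.6]
ee_rot: [[0.943, 0.001, 0.334], [-0.334, 0.0, 0.943], [0.001, -1.0, 0.0]]
contact_force: [0.9, 0.1, -2.6]
gripper_width: 0.627
[488.1  17.6 224. ]
foot S 0.78 along,up rel TCP -39.342991927862776 -104.77268576291166
foot T 0.59 along,up rel TCP -49.43170043810763 -121.03217351476528
tongue S 0.9 along,up rel TCP 25.75183687984971 26.36137548390414
rib S 0.65 along,up rel TCP -45.84097938325446 -44.04387810898126
rib T 0.52 along,up rel TCP -46.99900684728763 -100.76164657756416
cassette S 0.66 along,up rel TCP -2.2963746915340604 -44.48280077474223
cassette T 0.59 along,up rel TCP -47.20924473109949 -82.27333102058114
0.86 [314.0, 213.9] 410
[187 303] [232 330]
```

```bash
python3 - <<'E'
from h import *
np.set_printoptions(precision=1,suppress=True)
S=arm.read_camera("side");T=arm.read_camera("top")
t=lambda x,y:(280+(x-298.5)/4.975,145+y/4.975)
sd=lambda x,y:(297+(x-298.5)/4.592,180+(y-347.8)/4.592)
c=np.array([564.6,238.2,0]);a=np.radians(-19.6);w=np.array([np.cos(a),np.sin(a),0]);v=np.array([-w[1],w[0],0])
def r(n,X):print(n,X,"stand x,y",(X-c)@w,(X-c)@v)
r("lip mid z36",atz(T,t(418,240),36));r("lip mid z44",atz(T,t(418,240),44))
r("barstop z133",atz(T,t(449,132),133))
for q in((383,187),(487,226)): r("pin z45",atz(T,t(*q),45))
r("side bar top",tri([S,T],[sd(487,375),t(448,132)])[0])
# side: slide ray for front bar top in plane y=const(right bar, y=-16)
for yy in(-16,16):
  o,d=ray(S,sd(487,375));X=o+d*(v@(c-o)+yy)/(v@d);r("sidebar y%d"%yy,X)
for p in(S,T):
  for x in arm.place_of(p,"seat"):
    X=atz(p,x["xy"],28)
    if abs(X-c)[:2].max()<60: r("seat net %.2f"%x["p"],X)
  for x in arm.place_of(p,"stand"):
    X=atz(p,x["xy"],0)
    if abs(X-c)[:2].max()<60: r("stand net %.2f"%x["p"],X)
E
```

```text
lip mid z36 [531.6 249.5  36. ] stand x,y -34.84688831366194 -0.39896215445732747
lip mid z44 [531.4 249.   44. ] stand x,y -34.85188238758156 -0.9978388349252038
barstop z133 [603.6 223.1 133. ] stand x,y 41.81758874997463 -1.185446953817307
pin z45 [569.8 275.4  45. ] stand x,y -7.622430605887013 36.77496380134693
pin z45 [542.7 198.6  45. ] stand x,y -7.38109432715571 -44.69823488406842
side bar top [603.5 223.4 136.9] stand x,y 41.63721506201316 -0.8408800617163144
sidebar y-16 [599.1 208.9 145.2] stand x,y 42.35970996713226 -16.00000000000003
sidebar y16 [609.  239.4 127.9] stand x,y 41.476430891059294 15.999999999999893
seat net 0.77 [547.7 239.3  28. ] stand x,y -16.320578750389426 -4.668700420026681
stand net 0.77 [566.3 236.9   0. ] stand x,y 2.0288733529921332 -0.6892577547840866
seat net 0.89 [542.2 239.7  28. ] stand x,y -21.625111481245803 -6.142655248949032
stand net 0.56 [571.6 248.5   0. ] stand x,y 3.173589701516557 12.010812522097654
```

View pics/s9.png

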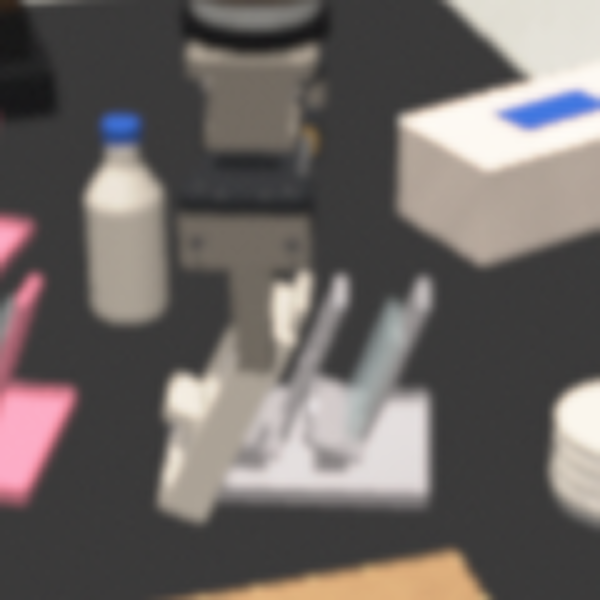

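```bash
python3 - <<'E'
from h import *
np.set_printoptions(precision=0,suppress=True)
S=arm.read_camera("side");s=arm.sense();P=np.array(s["position"]);print(P)
u=np.array([.943,-.334,0]);v=np.array([.334,.943,0]);z=np.array([0,0,1.])
m=arm.masks_of(S,"cassette")[0]["pixels"]
mm=np.zeros(m.shape,np.uint8)
for f in np.arange(58,81,3):
  a=np.radians(f);cx=np.cos(a)*u+np.sin(a)*z;cz=-np.sin(a)*u+np.cos(a)*z
  O=P+10.7*z-52*cx-15*cz
  pt=lambda x,y,h:(proj(S,O+x*cx+y*v+h*cz))
  pts=np.array([pt(x,y,h) for x in(-65,65) for y in(-29,29) for h in(0,26)]+[pt(-12,y,44) for y in(-18,18)]+[pt(81,y,3) for y in(-20,20)])
  h=mm.copy();cv2.fillConvexPoly(h,cv2.convexHull(pts[:8].round().astype(np.int32)),1)
  low=np.zeros_like(m);R=int(round(P[2]*0+198)) 
  sub=slice(206,240)
  i=(h[sub]>0)&m[sub];un=(h[sub]>0)|m[sub]
  print(f,i.sum()/un.sum(),(pt(-65,-29,26)-[270,130])*5,(pt(-65,-29,0)-[270,130])*5)
E
```

```text
[489.  17. 227.]
58 0.5384615384615384 [127. 486.] [167. 508.]
61 0.6323529411764706 [136. 492.] [177. 512.]
64 0.7888888888888889 [145. 497.] [188. 515.]
67 0.8551401869158879 [155. 502.] [198. 518.]
70 0.7168141592920354 [165. 506.] [209. 521.]
73 0.5564681724845996 [175. 510.] [220. 523.]
76 0.4346153846153846 [185. 514.] [230. 524.]
79 0.3128390596745027 [196. 517.] [241. 525.]
```

```bash
python3 -m handwheel '[[[0.004,0.006,0.012,0],[0.01,0.016,0.0113,0],[0.016,0.0255,0,0],[0.016,0.0255,0,0],[0.016,0.0255,0,0],[0.016,0.0255,0,0],[0.016,0.0255,0,0],[0.016,0.0255,0,0],[0.0125,0.0182,0,0],[0.0046,0.0075,0,0],[0,0,0,0],[0,0,0,0]]]' 1 25
python3 -m handwheel '[[[-0.0022,0.0008,-0.009,0],[-0.0044,0.0016,-0.0183,0],[-0.0044,0.0016,-0.0183,0],[-0.0044,0.0016,-0.0183,0],[-0.0044,0.0016,-0.0183,0],[-0.0044,0.0016,-0.0183,0],[-0.0022,0.0008,-0.009,0],[0,0,0,0],[0,0,0,0]]]' 1 25
python3 - <<'E'
from h import *
S=arm.read_camera("side")
print(arm.sense()["contact_force"])
save(S,"s10.png",(290,160,380,240),6)
E
```

```text
time: 22.62
position: [616.1, 217.6, 249.7]
ee_rot: [[0.943, -0.001, 0.333], [-0.333, -0.001, 0.943], [-0.001, -1.0, -0.001]]
contact_force: [0.1, -0.7, -1.6]
gripper_width: 0.629
time: 23.37
position: [589.7, 227.1, 140.6]
ee_rot: [[0.942, -0.0, 0.334], [-0.334, -0.0, 0.942], [-0.0, -1.0, -0.0]]
contact_force: [-0.5, 0.8, -1.4]
gripper_width: 0.627
[-0.62415449  0.41565437 -1.31855575]
```

```bash
python3 -m handwheel '[[[-0.0007,0.0003,-0.0025,0],[-0.0007,0.0003,-0.0025,0],[-0.0007,0.0003,-0.0025,0],[-0.0007,0.0003,-0.0025,0],[0,0,0,0],[0,0,0,0]]]' 1 25
python3 -m handwheel '[[[-0.0004,0.0001,-0.0015,0],[-0.0004,0.0001,-0.0015,0],[0,0,0,0],[0,0,0,0]]]' 1 25
```

```text
time: 23.92
position: [587.0, 230.0, 132.0]
ee_rot: [[0.943, -0.0, 0.333], [-0.333, 0.002, 0.943], [-0.001, -1.0, 0.002]]
contact_force: [-6.2, 3.0, 4.9]
gripper_width: 0.63
time: 24.25
position: [586.9, 230.1, 131.5]
ee_rot: [[0.943, 0.002, 0.333], [-0.333, 0.001, 0.943], [0.001, -1.0, 0.002]]
contact_force: [-9.8, 0.3, 14.7]
gripper_width: 0.629
```

```bash
python3 -m handwheel '[[[0,0,0,0],[0,0,0,0],[0,0,-0.001,0],[0,0,-0.001,0],[0,0,0,0],[0,0,0,0]]]' 1 3
python3 -m handwheel '[[[0.0009,-0.0003,0,0],[0.0009,-0.0003,0,0],[0.0009,-0.0003,0,0],[0,0,0,0],[0,0,0,0]]]' 1 3
python3 - <<'E'
from h import *
np.set_printoptions(precision=1,suppress=True)
S=arm.read_camera("side")
c=np.array([564.6,238.2,0]);a=np.radians(-19.6);w=np.array([np.cos(a),np.sin(a),0]);v=np.array([-w[1],w[0],0])
for k in("foot","tongue","rib"):
    for x in arm.place_of(S,k)[:1]:
      o,d=ray(S,x["xy"]);X=o+d*(v@(c-o)-1)/(v@d);print(k,x["p"],"stand x,z",(X-c)@w,X[2])
print(arm.sense()["contact_force"])
E
```

```text
time: 24.75
position: [587.5, 229.2, 126.0]
ee_rot: [[0.943, 0.002, 0.334], [-0.334, 0.001, 0.943], [0.002, -1.0, 0.001]]
contact_force: [1.3, 1.2, 4.0]
gripper_width: 0.631
time: 25.17
position: [588.5, 228.6, 124.9]
ee_rot: [[0.943, -0.002, 0.334], [-0.334, 0.001, 0.943], [-0.002, -1.0, -0.0]]
contact_force: [-1.0, 3.4, 2.5]
gripper_width: 0.634
foot 0.9 stand x,z -19.718326361936597 32.62337230721562
tongue 0.66 stand x,z 37.13835572581597 158.98693664186828
rib 0.53 stand x,z -26.671584584096266 92.48398355319364
[-1.9  4.9  1.5]
```

```bash
python3 -m handwheel '[[[0.0012,-0.0004,-0.0005,0],[0.0012,-0.0004,-0.0005,0],[0.0012,-0.0004,-0.0005,0],[0.0012,-0.0004,-0.0005,0],[0.0012,-0.0004,-0.0005,0],[0,0,0,0],[0,0,0,0]]]' 1 3
python3 - <<'E'
from h import *
np.set_printoptions(precision=1,suppress=True)
S=arm.read_camera("side")
c=np.array([564.6,238.2,0]);a=np.radians(-19.6);w=np.array([np.cos(a),np.sin(a),0]);v=np.array([-w[1],w[0],0])
for k in("foot","tongue","rib"):
    for x in arm.place_of(S,k)[:1]:
      o,d=ray(S,x["xy"]);X=o+d*(v@(c-o)-1)/(v@d);print(k,x["p"],"stand x,z",(X-c)@w,X[2])
E
```

```text
time: 25.95
position: [595.2, 225.8, 122.7]
ee_rot: [[0.943, -0.0, 0.334], [-0.334, -0.001, 0.943], [-0.0, -1.0, -0.001]]
contact_force: [-1.6, 2.4, -0.3]
gripper_width: 0.634
foot 0.68 stand x,z -15.848206001821929 31.933769889667587
tongue 0.82 stand x,z 43.1970813928211 155.40766959719633
rib 0.72 stand x,z -20.91527722887573 83.51968518406193
```

```bash
python3 -m handwheel '[[[0.0012,-0.0004,-0.0004,0],[0.0012,-0.0004,-0.0004,0],[0.0012,-0.0004,-0.0004,0],[0.0012,-0.0004,-0.0004,0],[0,0,0,0],[0,0,0,0]]]' 1 3
python3 - <<'E'
from h import *
np.set_printoptions(precision=1,suppress=True)
S=arm.read_camera("side")
c=np.array([564.6,238.2,0]);a=np.radians(-19.6);w=np.array([np.cos(a),np.sin(a),0]);v=np.array([-w[1],w[0],0])
for k in("foot","tongue","rib"):
    for x in arm.place_of(S,k)[:1]:
      o,d=ray(S,x["xy"]);X=o+d*(v@(c-o)-1)/(v@d);print(k,x["p"],"stand x,z",(X-c)@w,X[2])
E
```

```text
time: 26.65
position: [600.0, 224.1, 121.2]
ee_rot: [[0.943, -0.0, 0.334], [-0.334, -0.001, 0.943], [0.0, -1.0, -0.001]]
contact_force: [-2.6, -0.3, 0.1]
gripper_width: 0.63
foot 0.91 stand x,z -19.49479673106706 20.103112977213755
tongue 0.79 stand x,z 42.78257537358489 161.0327355995904
rib 0.53 stand x,z -16.665563095037108 94.40402944229845
```

```bash
python3 -m handwheel '[[[0,0,0,0],[0,0,0,0],[0,0,0,0],[0,0,0,0],[0,0,0.015,0],[0,0,0.03,0],[0,0,0.04,0],[0,0,0.04,0],[-0.03,-0.015,0.01,0],[-0.035,-0.02,0,0],[-0.035,-0.02,0,0],[-0.02,-0.01,0,0],[0,0,0,0],[0,0,0,0]]]' 0.1 8
python3 - <<'E'
from h import *
np.set_printoptions(precision=1,suppress=True)
S=arm.read_camera("side");T=arm.read_camera("top")
c=np.array([564.6,238.2,0]);a=np.radians(-19.6);w=np.array([np.cos(a),np.sin(a),0]);v=np.array([-w[1],w[0],0])
for k in("foot","tongue","rib"):
  xs=[]
  for p in(S,T):
    for x in arm.place_of(p,k)[:1]:
      xs.append(x["xy"]);o,d=ray(p,x["xy"]);X=o+d*(v@(c-o)-1)/(v@d);print(k,x["p"],"stand x,z",(X-c)@w,X[2]) if p is S else 0
  if len(xs)==2:
    X,e=tri([S,T],xs);print("  tri x,y,z",(X-c)@w,(X-c)@v,X[2],e)
f=lambda im,c:cv2.resize(im[c[1]:c[3],c[0]:c[2],::-1],(400,400),interpolation=cv2.INTER_CUBIC)
cv2.imwrite("pics/c11.png",np.hstack([f(S["color"],(295,165,365,235)),f(T["color"],(275,145,345,215))]))
print(arm.sense()["position"])
E
```

```text
time: 28.02
position: [479.8, 159.4, 257.0]
ee_rot: [[0.942, 0.002, 0.334], [-0.334, 0.0, 0.942], [0.002, -1.0, 0.001]]
contact_force: [0.5, 0.4, 0.2]
gripper_width: 0.901
foot 0.67 stand x,z -22.98926809576331 24.163107964201913
  tri x,y,z -15.483146981402932 -0.7321327116281932 24.691069380293957 [2.1, 2.0]
tongue 0.72 stand x,z 40.58021762840738 151.17748093326622
  tri x,y,z 42.93350651004543 0.6115762181846942 150.57868253062333 [0.7, 0.7]
rib 0.63 stand x,z -28.367288372976112 94.4099872979748
  tri x,y,z -31.69032945866094 7.493154062651459 89.32948343144048 [0.7, 0.7]
[480.3 159.8 256.2]
```

View pics/c11.png

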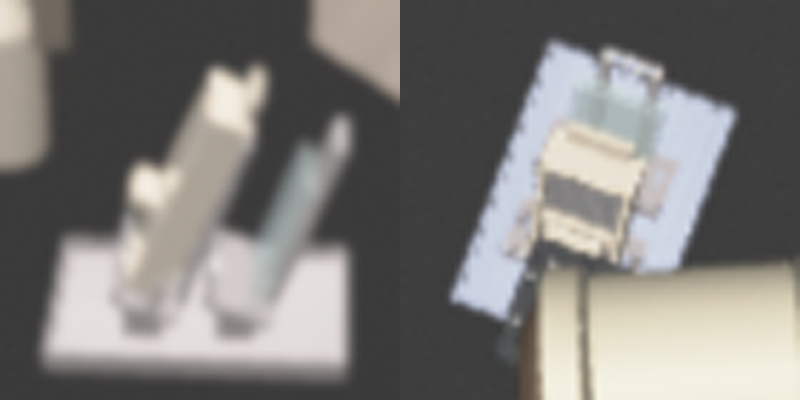

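```bash
python3 -m handwheel '[[[0.009,0.0325,0,0],[0.009,0.0325,0,0],[0.0095,0.0326,0,0],[0,0,0,0],[0,0,-0.03,0],[0,0,-0.04,0],[0,0,-0.04,0],[0,0,-0.04,0],[0,0,-0.025,0],[0,0,-0.003,0],[0,0,0,0],[0,0,0,0]]]' 1 8
python3 - <<'E'
from h import *
S=arm.read_camera("side");p0=arm.sense();print(p0["position"],p0["contact_force"])
E
python3 -m handwheel '[[[0.0038,-0.0013,0,0],[0.0038,-0.0013,0,0],[0.0038,-0.0013,0,0],[0.0019,-0.0007,0,0],[0.0019,-0.0007,0,0],[0,0,0,0],[0,0,0,0]]]' 1 8
```

```text
time: 29.42
position: [508.8, 257.5, 80.2]
ee_rot: [[0.943, 0.003, 0.334], [-0.334, 0.001, 0.943], [0.002, -1.0, 0.001]]
contact_force: [0.7, 0.6, 1.3]
gripper_width: 0.051
[509.52538323 257.65812928  81.09380187] [ 0.3270794  -0.18908863 -0.02512798]
time: 30.05
position: [522.7, 251.8, 78.4]
ee_rot: [[0.943, -0.0, 0.334], [-0.334, -0.0, 0.943], [-0.0, -1.0, -0.0]]
contact_force: [0.5, -0.2, -0.6]
gripper_width: 0.006
```

```bash
python3 -m handwheel '[[[0.0019,-0.0007,0,0],[0.0019,-0.0007,0,0],[0.0019,-0.0007,0,0],[0,0,0,0],[0,0,0,0]]]' 1 8
python3 -m handwheel '[[[0.0014,-0.0005,0,0],[0.0014,-0.0005,0,0],[0,0,0,0],[0,0,0,0]]]' 1 8
```

```text
time: 30.47
position: [528.4, 249.7, 78.3]
ee_rot: [[0.943, -0.0, 0.334], [-0.334, -0.0, 0.943], [-0.0, -1.0, -0.0]]
contact_force: [0.4, 0.1, -0.2]
gripper_width: 0.004
time: 30.8
position: [530.7, 248.8, 78.1]
ee_rot: [[0.943, -0.001, 0.334], [-0.334, -0.0, 0.943], [-0.001, -1.0, -0.0]]
contact_force: [-2.0, 0.9, -0.7]
gripper_width: 0.01
```

```bash
python3 -m handwheel '[[[0.0014,-0.0005,0,0],[0.0014,-0.0005,0,0],[0,0,0,0],[0,0,0,0]]]' 1 8
```

```text
time: 31.13
position: [531.1, 248.6, 77.8]
ee_rot: [[0.943, -0.006, 0.333], [-0.333, 0.001, 0.943], [-0.006, -1.0, -0.001]]
contact_force: [-9.8, 3.1, 2.6]
gripper_width: 0.005
```

```bash
python3 -m handwheel '[[[-0.003,0.001,0,0],[-0.01,0.004,0,0],[-0.025,0.009,0,0],[-0.02,0.007,0.01,0],[0,0,0.04,0],[0,0,0.04,0],[0,0,0.04,0],[-0.02,-0.03,0.01,0],[-0.02,-0.035,0,0],[-0.02,-0.035,0,0],[-0.02,-0.035,0,0],[-0.005,-0.03,0,0],[0,0,0,0],[0,0,0,0]]]' 1 8
python3 - <<'E'
from h import *
np.set_printoptions(precision=2,suppress=True)
S=arm.read_camera("side");T=arm.read_camera("top");print(arm.sense()["position"])
c=np.array([564.6,238.2,0]);a=np.radians(-19.6);w=np.array([np.cos(a),np.sin(a),0]);v=np.array([-w[1],w[0],0]);z=np.array([0,0,1.])
for p,nm in((S,"S"),(T,"T")):
  ms=arm.masks_of(p,"cassette")
  if not ms: continue
  m=ms[0]["pixels"];best=[]
  for f in(66,68,70,72,74):
   for d in(-8,-4,0,4,8):
    for h in(-6,-3,0,3,6):
     t=np.radians(f);cx=np.cos(t)*w+np.sin(t)*z;cz=-np.sin(t)*w+np.cos(t)*z
     O=c-13.5*w-1*v+28*z+d*w+h*z+65*cx-13*cz
     def hull(L):
       q=np.array([proj(p,O+x*cx+y*v+k*cz) for x,y,k in L]).round().astype(np.int32);return cv2.convexHull(q)
     g=np.zeros(m.shape,np.uint8)
     for X,Y,Z in(((-65,65),(-29,29),(0,26)),((65,81),(-20,20),(1,6)),((-17,-7),(-18,18),(26,44))):
       cv2.fillConvexPoly(g,hull([(x,y,k) for x in X for y in Y for k in Z]),1)
     g=g>0;best.append(((g&m).sum()/(g|m).sum(),f,d,h))
  best.sort(reverse=True);print(nm,ms[0]["p"],best[:4],[b for b in best if b[1:]==(70,0,0)])
s=arm.place_of(S,"tab_pivot");print([(x["p"],x["xy"]) for x in s[:1]],[(x["p"],x["xy"]) for x in arm.place_of(S,"tab_fin")[:2]])
E
```

```text
time: 32.3
position: [391.2, 102.8, 219.0]
ee_rot: [[0.942, 0.003, 0.337], [-0.337, -0.0, 0.942], [0.003, -1.0, 0.001]]
contact_force: [0.8, 0.0, 0.2]
gripper_width: 0.008
[391.37 104.22 218.79]
S 0.83 [(np.float64(0.8518518518518519), 70, 0, 0), (np.float64(0.8360655737704918), 72, 4, 0), (np.float64(0.8340080971659919), 70, 0, 3), (np.float64(0.8329938900203666), 70, 0, -3)] [(np.float64(0.8518518518518519), 70, 0, 0)]
T 0.57 [(np.float64(0.8625), 74, 4, 6), (np.float64(0.8574938574938575), 72, 4, -6), (np.float64(0.8571428571428571), 74, 4, 3), (np.float64(0.8571428571428571), 74, 4, 0)] [(np.float64(0.8190255220417634), 70, 0, 0)]
[(0.56, [360.9, 283.0])] [(0.61, [361.9, 281.9])]
```

The side mask best fits the seated pose exactly (70°, 0, 0), and the rib push went stiff where a seated rib should be. I'm handing it in.

```bash
python3 -c "
from rig import arm
print(arm.close_job())"
```

```text
the job is handed in; nothing more can be done
None
```

The job is done and handed in at about 32.5 s of the 58 s allowed.

- **Tab:** I gripped its fin and turned it to about -84° (-1.47 rad) from the pump's axis. It stayed there when I looked again after letting go.
- **Removal:** I took the cassette by the ends of its rib, tilted up the plain end, drew it out and lifted it.
- **Paper:** I laid the cassette flat, rib up, on the brown paper and let go of it.
- **Stand:** I took it again across its sides at the tongue end and turned it up on its plain end. I then set it, tongue up and rib away from the bars, in the front row of the grey stand and let go.

**Last checks:**
- **Push on the rib:** After letting go I pushed the rib towards the bars with about 10 N. It stopped within 1 mm of where the rib of a seated cassette should be.
- **Side camera:** Its outline best fitted the nominal seat pose: 70° from the bench, no offset.
- **Top camera:** It slightly preferred 72–74° with a 4 mm offset towards the bars (0.86 against 0.82 overlap). It is weakly sensitive to lean and its mask confidence was lower (0.57), so I trusted the push and the side view.
- **Slip:** During the light-grip seating the fingers slid about 6 mm along the cassette before it settled.
- **Dishes, pot and bottle:** I kept well clear of them, but ran no separate check on them at the end.

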